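# Load the hook arm, then set its pivot screw a quarter turn free

## Task

Pick up the small metal pail of dowel pins by its handle, keep it upright, and hang it by the middle of its handle in the dip of the blue hook on the bench post, so that it hangs there freely. With the arm so loaded, turn the red thumbscrew on top of the post clockwise until it seats, then back it off a quarter turn. Finish while still gripping the thumbscrew so that it cannot creep, and leave everything else on the bench where it is.

Things in the scene. Friction and masses are not known exactly. Their poses are not given: they have to be found in the camera images.
- pail: Round metal pail, loose, 0.25 to 0.5 kg: 98 mm across the rim, 75 tall, pins inside up to 65. A rigid 10 mm round-bar handle arches over it in its y-z plane: uprights at y = -51 and +51, straight top bar along y from -43 to +43, axis 160 above the foot. Grip the bar some 28 mm to one side of its middle, which the hook needs, fingers closing along the pail's x. Origin: centre of the foot, z up.
- pail_bar (a point): Middle of the pail handle's top bar, on the bar's axis, 160 mm above the foot; same axes as the pail.
- post: Hook post fixed to the bench: dark base plate 110 x 110 x 12 mm, 25 mm column, blue collar 38 across with its top at 223, and a blue hook arm (10 mm bar) pointing along the post's own -x. It neither moves nor swings. Origin on the column's axis at bench level, z up.
- hook_seat (a point): Bottom of the dip in the hook arm, on the bar's upper surface, where the pail's handle bar rests across the arm (along this frame's y): 135 mm from the column's axis along the post's -x, 200 mm above the bench. The arm rises 12 mm either side of the dip; its upturned tip, 31 mm beyond, reaches 226 above the bench. Bring the handle in over the tip from outside, then lower. Axes as the post.
- screw_grip (a point): Point on the red thumbscrew's axis (the column's axis), in its grip, 262 mm above the bench. The grip is an upright flat bar 44 long (along this frame's x, which turns with the screw), 14 thick (along y), from 237 to 277 above the bench; a 26 mm round flange lies under it. A white mark on top shows its -x end. z up.
- screw (a joint): Thumbscrew angle in rad, growing clockwise seen from above. It seats (hard stop) at 3.0 and stops unscrewing at 0; it starts between 0.7 and 2.0, so needs 1.0 to 2.3 rad to seat. It stays where it is left (friction about 0.05 N m). A quarter turn back from the seat reads 1.43.
- tumbler: Open amber glass tumbler of dowels, 86 across and 80 tall, no handle; trades places with the pail. Bystander. Loose; origin at the centre of its underside, z up.
- tape: Yellow tape measure, 75 x 45 x 65 tall. Bystander. Loose; origin at the centre of its underside, z up.
- offcut: Wood offcut, 110 x 50 x 22 thick. Bystander. Loose; origin at the centre of its underside, z up.
- glue: Yellow glue bottle, 52 across, 140 tall. Bystander. Loose; origin at the centre of its underside, z up.
- square: Try square, dark wood stock 110 x 20 x 20 along its x and a 120 steel blade. Bystander. Loose; origin at the centre of its underside, z up.
- block: Cork sanding block, 90 x 50 x 30. Bystander. Loose; origin at the centre of its underside, z up.
Not all that is in view belongs to the job. Several things have the shape of the pail; the one meant has the colours described above.

How it is judged:
On the way, in this order (a step that is already met when the one before it is completed fails the run):
1. the pail hangs by its handle on the hook, clear of the bench and let go (distance between pail_bar and hook_seat below 0.035 m and height (world z) of pail above 0.02 m and contact force between pail and post above 1 N and contact force between each of the fingers, the arm and pail below 0.1 N and angle between pail's own z axis and vertical below 0.4 rad), for 0.3 s.
2. the thumbscrew is turned clockwise until it seats, with the pail hanging (all of step 1 and value of joint screw above 2.92 rad).
At the end, for the whole second after the job is handed in: Screw still, a quarter turn (within 0.35 rad) back from its seat, gripped with over 3 N; pail hanging on the hook (bar middle within 35 mm of the dip, foot over 20 mm up, tilt under 0.4 rad, below 0.08 m/s, untouched by the robot); bystanders within 25 mm of their start (all of step 1 and value of joint screw between 1.079 and 1.779 rad and velocity of joint screw between -0.05 and 0.05 rad/s and contact force between the fingers and screw above 3 N and linear speed of pail below 0.08 m/s and distance of each of tumbler, tape, offcut, glue, square, block from where it was at the start of the episode below 0.025 m); the arm keeps its last pose, push and grip.
It fails at once if the pail is tipped over (angle between pail's own z axis and vertical above 0.8 rad).
It fails at once if a bystander is disturbed (distance of any of tumbler, tape, offcut, glue, square, block from where it was at the start of the episode above 0.03 m).
It also fails if it takes over 72 s, if anything falls off the work surface, if the arm or the gripper's body presses on something with over 40 N, if the wrist force passes 120 N, or if a joint passes its speed limit or range.

## Robot

A 6-joint arm with a two-finger parallel gripper is mounted at the origin on the work surface. World frame = base frame: x ahead of the robot, y to its left, z up, the work surface at z = 0. Lengths are in m, angles in rad, forces in N, time in s.
With the tool pointing down it reaches from about 0.4 to 0.825 m from the base axis. Payload 7 kg.
Tool frame: the origin (TCP) lies on the centre line of the jaws, within the pads' length; the fingertips stand 22 mm ahead of it and the grasp point (between the pads) lies 3 mm ahead of it; z points along the fingers, y is the line along which they close (so a half turn about z gives the same grasp; the last joint's range is limited). The gripper opens to 88 mm and grips with 3 to 60 N. Pads are 19 mm wide; open, the fingers measure 130 mm over their backs; the gripper's body (78 mm by 193 mm) begins 47 mm behind the grasp point.
Start: joints at [-0.943, 0.359, 0.012, 0, -1.224, -0.288], TCP at [0.225, -0.636, 0.249] pointing down, gripper open.
Joint ranges: [-3.07, 3.07], [-1.43, 2.12], [-1.02, 1.25], [-3.03, 1.67], [-3.05, -0], [-3.03, 3.03]. Speed limits (rad/s): [2.39, 2.39, 3.01, 3.14, 3.14, 3.14].

## Interface

Orientations are given as [roll, pitch, yaw] about the fixed x, y, z axes, in that order (R = Rz(yaw) Ry(pitch) Rx(roll)).
In Python, from station import monitor, viewer, order gives the robot as it stands. The module is installed in compiled form; this text tells all that it offers.
- The arm moves only by the tool servo_tool, never from a script. Its argument "targets" is a list of rows, each an object with "angular": the turn, a rotation vector about the tool's x, y, z in degrees, a list of three; "xyz": the shift along the tool's x, y, z in cm, a list of three; "claw": the finger opening in cm, from 0 to 8.76. A call has 1 to 20 rows; each row shifts and turns the commanded pose from where the row before left it, along the tool's axes as they then stand; what a row does not reach is not made up. A row lasts 1/10 s, in which the tool goes at most 50 mm and 8.59 degrees, less where a joint would pass 70% of its speed; a pose out of reach is approached as far as the arm can. A call is refused whole if a number of a shift passes 5 or a number of a turn 8.59, either way. A call with a gripper value outside its range is refused whole. The fingers move at their own pace and stop on an object; "force" is the grip in N (left out, the last holds). Time passes only in rows, so rows that do not move let the fingers close. It gives the time, the measured TCP pose, the force, the opening and the grip force at its end, in the units of the state.
- monitor.get_state(): the state, without advancing time (a new reading comes with each control period).
- viewer.grab_frame(name): name is "scene" or "side" or "wrist"; returns a dict with "color" (384x512x3 uint8, blue, green, red), "fovy" (degrees; the focal length in pixels is half the picture's height over the tangent of half this angle, whatever the lens; pixels are square), "cx", "cy" (the principal point, pixels), "R" (3x3) and "t" (3): a world point X has camera coordinates R X + t. Camera axes: x right, y down, z forward; pixel columns grow to the right and rows downward; lengths in m; the calibration is good to about 2 mm. A picture is of the moment at which its call begins. There is no depth.
- order.job_done(): hands the job in; it is judged then, once.
The state is a dict: "t": time; "q": joint angles; "qd": joint speeds; "joint_efforts": joint torques, N m; "eef_pos": TCP position; "ee_rot": TCP orientation; "force": force on the tool from outside, world axes, zero at the start; "moment": the same for the moment, N m; "width": finger opening in m; "gripper_force": force on a finger pad.
Only numpy, scipy, OpenCV 4.12 (cv2) and the standard library are available. Lean on these libraries where they do the work, as an engineer would, in place of code of your own. Each camera call takes 0.05 s, during which the arm holds its last target. There are 200 camera calls.

## Working session

There is one attempt and no reset: what is moved stays moved. The work goes in short steps, Python scripts to look and compute and a tool call to move; the robot and the scene stay as the last step left them, time stands still between calls to the robot, and variables do not carry over. Pictures are saved under pics/ and viewed, at most 10 in all, crops included, and the job is handed in when it is done.

Besides the shell and the picture viewer there is one more tool, called by a JSON object that holds its "op" and its "data". servo_tool: Moves the arm, as the interface text tells. Its arguments: {"type":"object","properties":{"targets":{"type":"array"},"force":{"type":"number"}},"required":["targets"]}

```bash
mkdir -p pics
python3 - <<'E'
from station import monitor, viewer
import cv2,numpy as np,pickle
print(monitor.get_state())
fs={n:viewer.grab_frame(n) for n in("scene","side","wrist")}
pickle.dump(fs,open("f0.pkl","wb"))
for n,f in fs.items():
    cv2.imwrite(f"pics/{n}0.png",f["color"]); print(n,f["fovy"],f["cx"],f["cy"],np.round(f["R"],3).tolist(),np.round(f["t"],3))
E
```

```text
{'t': 0.0, 'q': array([-9.42911989e-01,  3.59365795e-01,  1.10471073e-02, -3.34962177e-04,
       -1.22409772e+00, -2.88100492e-01]), 'qd': array([-7.30682971e-04,  1.87754509e-04, -1.12688869e-03, -6.33580033e-04,
        1.75134394e-05, -7.23467493e-05]), 'joint_efforts': array([-2.56829720e-03, -5.82714701e+01,  2.93046731e+01,  6.99692845e+00,
        6.77647971e-03, -1.25423503e-04]), 'eef_pos': array([ 0.2247848 , -0.63598625,  0.24763392]), 'ee_rot': array([ 3.13994987e+00, -1.58450461e-04, -2.80192275e+00]), 'force': array([-0.21541028,  0.03842336,  0.19676494]), 'moment': array([0.02249585, 0.01060628, 0.04080616]), 'gripper_force': 0.0, 'width': 0.08750518301617141}
scene 43.298106813077275 258.50831430762344 195.77846550035392 [[0.866, 0.499, 0.02], [0.332, -0.546, -0.769], [-0.373, 0.673, -0.639]] [-0.403 -0.037  1.837]
side 52.11466846829625 260.244588597988 191.62401153156918 [[-0.903, -0.429, 0.016], [-0.28, 0.56, -0.78], [0.325, -0.709, -0.625]] [0.421 0.288 1.186]
wrist 71.7460047288947 258.8281953522405 190.7202981649489 [[-0.333, 0.943, 0.002], [0.902, 0.318, 0.293], [0.276, 0.1, -0.956]] [ 0.675 -0.037  0.392]
```

View pics/scene0.png

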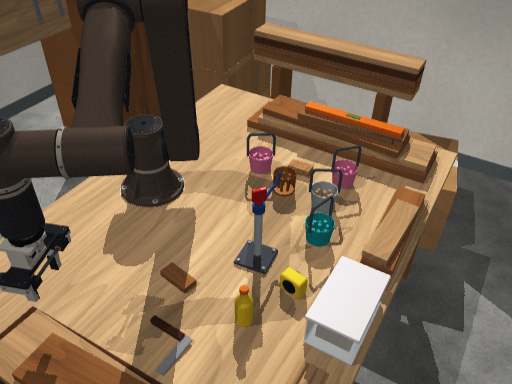

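View pics/side0.png

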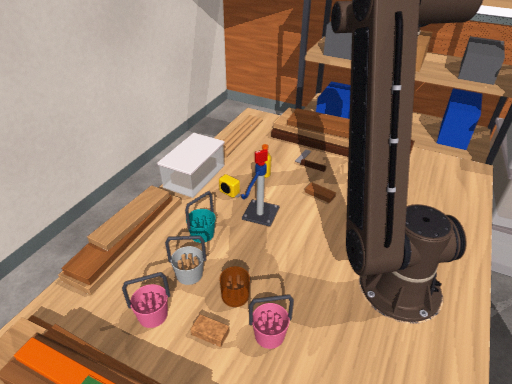

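The scene view shows the post base near (257,255), the grey pail near (323,192), teal pail near (319,230), and tumbler near (285,180). The side view shows the post near (261,212), the grey pail near (188,262), and the teal one near (202,222). I'll enlarge the handle and hook.

Run:
```python
import cv2,numpy as np,pickle
fs=pickle.load(open("f0.pkl","rb"))
def c(n,x,y,w,h): return cv2.resize(fs[n]["color"][y:y+h,x:x+w],(400,300),interpolation=cv2.INTER_CUBIC)
# scale 4: 100x75 windows
a=c("scene",290,155,100,75);b=c("side",140,225,100,75);d=c("scene",230,175,100,75);e=c("side",220,140,100,75)
cv2.imwrite("pics/crop0.png",np.vstack([np.hstack([a,b]),np.hstack([d,e])]))
```

```text
(no output)
```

View pics/crop0.png

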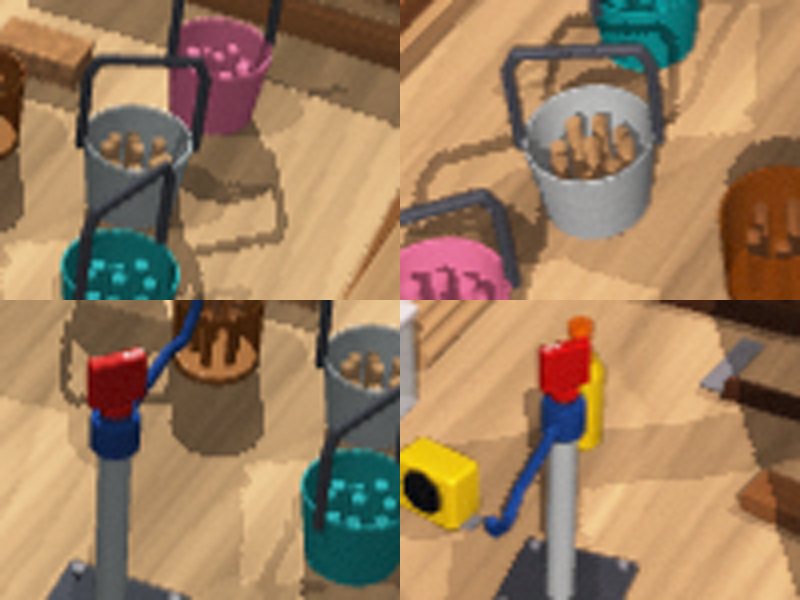

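The crops show the bar's ends at about scene (312.5,170.5) and (341,171), and side (168,238.5) and (203.7,238). The hook tip is at side (242,194), and the red grip has a whitish mark on its top right end in the scene view.

```bash
cat > h.py <<'E'
import numpy as np,cv2
def K(f):
    h=f["color"].shape[0]; fl=h/2/np.tan(np.radians(f["fovy"])/2)
    return np.array([[fl,0,f["cx"]],[0,fl,f["cy"]],[0,0,1]])
def P(f): return K(f)@np.c_[f["R"],f["t"]]
def proj(f,X):
    p=P(f)@np.r_[X,1]; return p[:2]/p[2]
def plane(f,uv,z):
    c=-np.array(f["R"]).T@f["t"]; d=np.array(f["R"]).T@np.linalg.inv(K(f))@np.r_[uv,1]
    return c+d*(z-c[2])/d[2]
def tri(f,u,g,v):
    X=cv2.triangulatePoints(P(f),P(g),np.array(u,float).reshape(2,1),np.array(v,float).reshape(2,1)).ravel(); return X[:3]/X[3]
def mask(f,name):
    h=cv2.cvtColor(f["color"],cv2.COLOR_BGR2HSV)
    lo,hi={"red":((0,190,70),(6,255,255)),"blue":((108,150,40),(125,255,255)),"dark":((100,20,20),(135,120,110))}[name]
    return cv2.inRange(h,lo,hi)
E
python3 - <<'E'
from h import *
import pickle
np.set_printoptions(precision=4,suppress=True)
fs=pickle.load(open("f0.pkl","rb"));s,d=fs["scene"],fs["side"]
for u,v in(((312.8,170.5),(203.5,238.5)),((341.2,171.2),(168,238.5))): print("bar",tri(s,u,d,v),plane(s,u,.16),plane(d,v,.16))
for n,f in(("scene",s),("side",d)):
  for col in("red","blue"):
    m=mask(f,col); k,l,st,ce=cv2.connectedComponentsWithStats(m)
    for i in range(1,k):
      x,y=ce[i]
      if st[i,4]>8 and 150<y<215 and 220<x<300:
        print(n,col,st[i],ce[i])
        pts=np.argwhere(l==i)[:,::-1]
        r=cv2.minAreaRect(pts.astype(np.float32)); print(cv2.boxPoints(r).tolist()) if col=="red" else print("ends",pts[pts[:,0].argmin()],pts[pts[:,0].argmax()],pts[pts[:,1].argmin()],pts[pts[:,1].argmax()])
  print(plane(f,(258,256) if n=="scene" else (261,213),.012))
  g=f["color"]; print("white",[tuple(p[::-1]) for p in np.argwhere((g.min(2)>185)) if 225<p[1]<275 and 140<p[0]<200])
E
```

```text
bar [0.5521 0.2126 0.1535] [0.5578 0.2064 0.16  ] [0.5436 0.2164 0.16  ]
bar [0.6398 0.2581 0.1556] [0.6433 0.254  0.16  ] [0.633  0.2606 0.16  ]
scene red [252 189  14  15 160] [258.3062 195.575 ]
[[252.0, 189.0], [265.0, 189.0], [265.0, 203.0], [252.0, 203.0]]
scene blue [267 172  14  25  63] [274.0635 183.9206]
ends [267 193] [280 173] [279 172] [267 196]
scene blue [253 203  12  12 110] [258.3636 208.7727]
ends [253 203] [264 204] [253 203] [256 214]
[ 0.5294 -0.1162  0.012 ]
white [(np.int64(261), np.int64(188))]
side red [255 149  13  16 151] [260.8477 156.6887]
[[255.0, 149.0], [267.0, 149.0], [267.0, 164.0], [255.0, 164.0]]
side blue [242 164  24  35 157] [255.6369 177.1274]
ends [242 195] [265 165] [256 164] [243 198]
[ 0.5126 -0.104   0.012 ]
white []
```

Run:
```python
from h import *
import pickle
np.set_printoptions(precision=4,suppress=True)
fs=pickle.load(open("f0.pkl","rb"));s,d=fs["scene"],fs["side"]
print("red",tri(s,(258.3,195.6),d,(260.8,156.7)))
X=[]
print("collar",tri(s,(258.4,208.8),d,(261,169.5)))
print("tip",tri(s,(280,172.5),d,(242.5,194)),plane(s,(280,172.5),.224),plane(d,(242.5,194),.224))
# red side columns extents top row
for n,f in(("scene",s),("side",d)):
    m=mask(f,"red"); 
    for x in range(250,270):
        c=[y for y in range(140,215) if m[y,x]]
        if c: print(n,x,c[0],c[-1],end=';')
    print()
w=fs["wrist"]; print("wrist cam pos",-w["R"].T@w["t"])
```

```text
red [ 0.519  -0.106   0.2523]
collar [ 0.5192 -0.106   0.2014]
tip [0.5024 0.0602 0.2235] [0.504  0.0602 0.224 ] [0.5    0.0598 0.224 ]
scene 252 190 199;scene 253 191 201;scene 254 191 201;scene 255 190 202;scene 256 189 203;scene 257 189 203;scene 258 189 203;scene 259 189 203;scene 260 190 203;scene 261 190 203;scene 262 190 202;scene 263 190 199;scene 264 190 198;scene 265 189 198;
side 255 153 162;side 256 153 162;side 257 153 162;side 258 152 163;side 259 152 164;side 260 152 164;side 261 150 164;side 262 150 164;side 263 150 163;side 264 149 163;side 265 149 160;side 266 149 160;side 267 151 152;
wrist cam pos [ 0.1501 -0.6638  0.3843]
```

Run:
```python
from h import *
import pickle
np.set_printoptions(precision=3,suppress=True)
fs=pickle.load(open("f0.pkl","rb"));s,d=fs["scene"],fs["side"]
for n,u,z in(("teal bar",(313.5,208),.16),("teal bar",(332,198),.16),("tumbler top",(285,171),.08),("pink1 rim",(261,152),.075),("pink2 rim",(346,166),.075),("glue",(244,290),.14),("tape",(293,275),.065)): print(n,plane(s,u,z))
for n,u in(("teal",(188,209)),("teal",(214,198))): print(n,plane(d,u,.16))
print("tumbler",plane(d,(235,272),.08))
```

```text
teal bar [0.643 0.029 0.16 ]
teal bar [0.673 0.104 0.16 ]
tumbler top [0.432 0.251 0.08 ]
pink1 rim [0.291 0.318 0.075]
pink2 rim [0.612 0.406 0.075]
glue [ 0.617 -0.347  0.14 ]
tape [ 0.68  -0.173  0.065]
teal [0.653 0.13  0.16 ]
teal [0.609 0.049 0.16 ]
tumbler [0.44  0.226 0.08 ]
```

{"op": "servo_tool", "data": {"targets": [{"xyz": [0,0,-5],"angular": [0,0,0],"claw": 8.7},{"xyz": [0,0,-5],"angular": [0,0,0],"claw": 8.7},{"xyz": [0,0,-5],"angular": [0,0,0],"claw": 8.7},{"xyz": [-3,3.5,0],"angular": [0,0,0],"claw": 8.7},{"xyz": [-3,3.5,0],"angular": [0,0,0],"claw": 8.7},{"xyz": [-3,3.5,0],"angular": [0,0,0],"claw": 8.7},{"xyz": [-3,3.5,0],"angular": [0,0,0],"claw": 8.7},{"xyz": [-3,3.5,0],"angular": [0,0,0],"claw": 8.7},{"xyz": [-3,3.5,0],"angular": [0,0,0],"claw": 8.7},{"xyz": [-3,3.5,0],"angular": [0,0,0],"claw": 8.7},{"xyz": [-3,3.5,0],"angular": [0,0,0],"claw": 8.7},{"xyz": [-3,3.5,0],"angular": [0,0,0],"claw": 8.7},{"xyz": [-3,3.5,0],"angular": [0,0,0],"claw": 8.7},{"xyz": [-3,3.5,0],"angular": [0,0,0],"claw": 8.7},{"xyz": [-3,3.5,0],"angular": [0,0,0],"claw": 8.7},{"xyz": [0,0,0],"angular": [0,0,0],"claw": 8.7},{"xyz": [0,0,0],"angular": [0,0,0],"claw": 8.7}]}}

```text
t: 1.85
eef_pos: [0.4245, -0.1193, 0.3984]
ee_rot: [3.141, -0.0, -2.799]
force: [-0.2, 0.8, -0.7]
width: 0.0869
gripper_force: 0.0
```

Run:
```python
from station import viewer
import cv2,pickle
f=viewer.grab_frame("wrist");pickle.dump(f,open("w1.pkl","wb"));cv2.imwrite("pics/w1.png",f["color"])
```

```text
(no output)
```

View pics/w1.png

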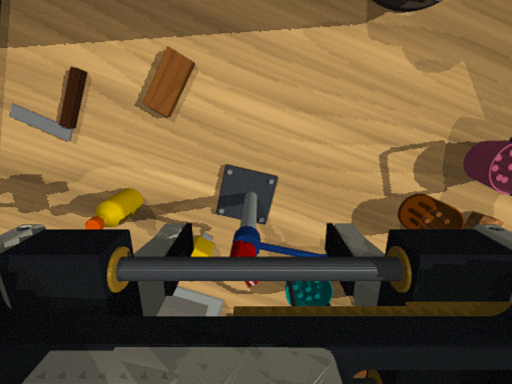

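{"op": "servo_tool", "data": {"targets": [{"xyz": [-3,3.5,0],"angular": [0,0,-1],"claw": 8.7},{"xyz": [-3,3.5,0],"angular": [0,0,-1],"claw": 8.7},{"xyz": [-3,3.5,0],"angular": [0,0,-1],"claw": 8.7},{"xyz": [-3,3.5,0],"angular": [0,0,-1],"claw": 8.7},{"xyz": [-3,3.5,0],"angular": [0,0,-1],"claw": 8.7},{"xyz": [-3,3.5,0],"angular": [0,0,-1],"claw": 8.7},{"xyz": [-3,3.5,0],"angular": [0,0,-1],"claw": 8.7},{"xyz": [0,0,0],"angular": [0,0,-1],"claw": 8.7},{"xyz": [0,0,0],"angular": [0,0,0],"claw": 8.7}]}}

```text
t: 2.8
eef_pos: [0.5252, 0.1855, 0.3977]
ee_rot: [-3.141, -0.002, -2.662]
force: [-1.0, -1.0, -0.2]
width: 0.087
gripper_force: 0.0
```

The wrist view shows the post's base plate, with corner bolts at (228,171), (272,182), (261,219) and (219,207). The hook arm runs right from (250,245), and the gripper hides whatever lies beneath it.

Run:
```python
from h import *
import pickle
np.set_printoptions(precision=4,suppress=True)
w=pickle.load(open("w1.pkl","rb"));fs=pickle.load(open("f0.pkl","rb"))
hs=cv2.cvtColor(w["color"],cv2.COLOR_BGR2HSV)
m=((w["color"].max(2)<90)&(hs[...,1]<110)).astype(np.uint8)
m[:150]=0;m[224:]=0;m[:,:205]=0;m[:,290:]=0
k,l,st,ce=cv2.connectedComponentsWithStats(m);i=1+st[1:,4].argmax();print(st[i])
pts=np.argwhere(l==i)[:,::-1].astype(np.float32)
g=np.array([plane(w,p,.012)[:2] for p in pts],np.float32)
hull=cv2.convexHull(g);r=cv2.minAreaRect(hull);print(r)
b=[plane(w,p,.015) for p in((228.5,171.5),(272,182),(261.5,219.5),(219.5,207))]
b=np.array(b);print(b,b.mean(0)); e=b[1]-b[0];e2=b[2]-b[3];print(np.degrees(np.arctan2(e[1],e[0])),np.degrees(np.arctan2(e2[1],e2[0])))
bm=mask(w,"blue");p=np.argwhere(bm)[:,::-1];p=p[(p[:,1]>215)&(p[:,0]<330)];print(p.min(0),p.max(0))
for n in("scene","side"):
  f=fs[n];c=f["color"].astype(int);h=cv2.cvtColor(f["color"],cv2.COLOR_BGR2HSV)
  m=((h[...,1]<55)&(h[...,2]>75)).astype(np.uint8)
  x0,y0,x1,y1=(305,175,345,225) if n=="scene" else (165,235,210,290)
  z=np.zeros_like(m);z[y0:y1,x0:x1]=m[y0:y1,x0:x1];k,l,st,ce=cv2.connectedComponentsWithStats(z);i=1+st[1:,4].argmax();print(n,st[i],ce[i])
```

```text
[ 216  165   62   59 2420]
((0.5231301188468933, -0.11484920978546143), (0.11838913708925247, 0.10902056843042374), 6.410285472869873)
[[ 0.4823 -0.1639  0.015 ]
 [ 0.4734 -0.0741  0.015 ]
 [ 0.558  -0.0663  0.015 ]
 [ 0.5608 -0.1585  0.015 ]] [ 0.5186 -0.1157  0.015 ]
95.64135123062769 91.78583859934166
[234 226] [327 256]
scene [311 181  27  26 385] [322.4675 191.7818]
side [169 246  37  39 755] [187.5285 264.9854]
```

Run:
```python
from h import *
import pickle
from station import viewer
np.set_printoptions(precision=4,suppress=True)
w=viewer.grab_frame("wrist")
print([plane(w,(258,r),.16) for r in(120,170,210)], -w["R"].T@w["t"])
cv2.imwrite("pics/w2.png",w["color"])
```

```text
[array([0.4673, 0.1532, 0.16  ]), array([0.5292, 0.1852, 0.16  ]), array([0.5838, 0.2135, 0.16  ])] [0.455  0.1479 0.5344]
```

{"op": "servo_tool", "data": {"targets": [{"xyz": [-4.5,0.5,0],"angular": [0,0,0],"claw": 8.7},{"xyz": [-4.0,0.5,0],"angular": [0,0,0],"claw": 8.7},{"xyz": [0,0,0],"angular": [0,0,0],"claw": 8.7},{"xyz": [0,0,0],"angular": [0,0,0],"claw": 8.7}]}}

```text
t: 3.25
eef_pos: [0.5961, 0.2325, 0.3978]
ee_rot: [-3.141, -0.002, -2.665]
force: [-0.1, -0.3, 0.6]
width: 0.087
gripper_force: 0.0
```

Run:
```python
import pickle,cv2
from station import viewer
w=viewer.grab_frame("wrist")
pickle.dump(w,open("w3.pkl","wb"));cv2.imwrite("pics/w3.png",cv2.resize(w["color"][60:260,130:390],None,fx=3,fy=3,interpolation=cv2.INTER_CUBIC))
```

```text
(no output)
```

View pics/w3.png

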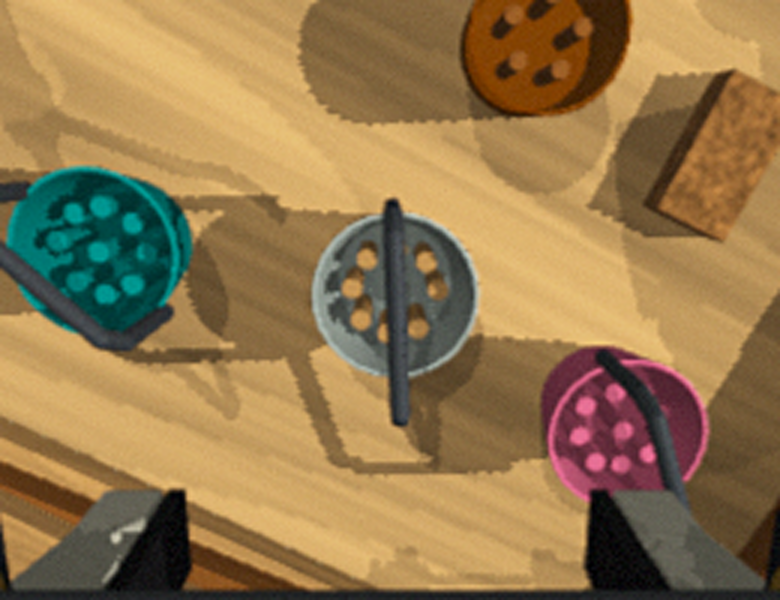

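The pail sits centrally in the crop. Its bar runs from (392,203) to (401,423) and its rim is centred at about (396,295).

Run:
```python
from h import *
import pickle
np.set_printoptions(precision=4,suppress=True)
w=pickle.load(open("w3.pkl","rb"))
q=lambda x,y:(130+(x-1)/3,60+(y-1)/3)
a=plane(w,q(392.5,205),.16);b=plane(w,q(401,420),.16)
print(a,b,(a+b)/2,np.linalg.norm(a-b),np.degrees(np.arctan2(*(b-a)[1::-1])))
print("rim",plane(w,q(396,295),.075))
mid=(a+b)/2;mid=(mid+plane(w,q(396,295),.075))/2
u=(b-a)/np.linalg.norm(b-a);g=mid-.028*u;print("mid",mid,"grip",g)
```

```text
[0.5461 0.2083 0.16  ] [0.6366 0.26   0.16  ] [0.5914 0.2342 0.16  ] 0.10424212240738746 29.733580963636
rim [0.5951 0.2366 0.075 ]
mid [0.5932 0.2354 0.1175] grip [0.5689 0.2215 0.1175]
```

{"op": "servo_tool", "data": {"targets": [{"xyz": [2.9,0.3,0],"angular": [0,0,-2.4],"claw": 8.7},{"xyz": [0,0,5],"angular": [0,0,0],"claw": 8.7},{"xyz": [0,0,5],"angular": [0,0,0],"claw": 8.7},{"xyz": [0,0,4.5],"angular": [0,0,0],"claw": 8.7},{"xyz": [0,0,4],"angular": [0,0,0],"claw": 8.7},{"xyz": [0,0,3],"angular": [0,0,0],"claw": 8.7},{"xyz": [0,0,2],"angular": [0,0,0],"claw": 8.7},{"xyz": [0,0,0],"angular": [0,0,0],"claw": 8.7},{"xyz": [0,0,0],"angular": [0,0,0],"claw": 8.7}], "force": 50}}

```text
t: 4.2
eef_pos: [0.5687, 0.2228, 0.1653]
ee_rot: [-3.141, 0.002, -2.621]
force: [0.8, -0.3, 0.8]
width: 0.0871
gripper_force: 0.0
```

Run:
```python
import pickle,cv2
from station import viewer
w=viewer.grab_frame("side")
pickle.dump(w,open("s4.pkl","wb"));cv2.imwrite("pics/s4.png",cv2.resize(w["color"][190:310,110:270],None,fx=4,fy=4,interpolation=cv2.INTER_CUBIC))
```

```text
(no output)
```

View pics/s4.png

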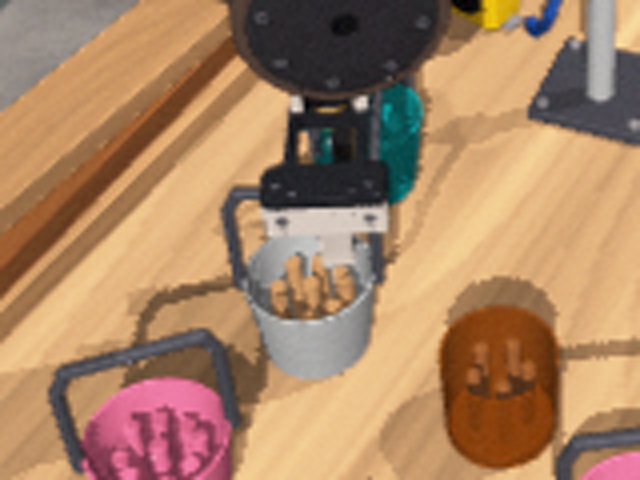

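The gripper straddles the bar on the end nearer the robot. I'll close, then lift.

{"op": "servo_tool", "data": {"targets": [{"xyz": [0,0,0.2],"angular": [0,0,0],"claw": 4},{"xyz": [0,0,0],"angular": [0,0,0],"claw": 2},{"xyz": [0,0,0],"angular": [0,0,0],"claw": 0},{"xyz": [0,0,0],"angular": [0,0,0],"claw": 0},{"xyz": [0,0,0],"angular": [0,0,0],"claw": 0},{"xyz": [0,0,0],"angular": [0,0,0],"claw": 0},{"xyz": [0,0,0],"angular": [0,0,0],"claw": 0},{"xyz": [0,0,0],"angular": [0,0,0],"claw": 0}], "force": 55}}

```text
t: 5.05
eef_pos: [0.5685, 0.2234, 0.1615]
ee_rot: [-3.142, -0.0, -2.62]
force: [-0.5, 0.5, 0.6]
width: 0.0283
gripper_force: 0.0
```

{"op": "servo_tool", "data": {"targets": [{"xyz": [0,0,0],"angular": [0,0,0],"claw": 0},{"xyz": [0,0,0],"angular": [0,0,0],"claw": 0},{"xyz": [0,0,0],"angular": [0,0,0],"claw": 0},{"xyz": [0,0,0],"angular": [0,0,0],"claw": 0},{"xyz": [0,0,0],"angular": [0,0,0],"claw": 0}]}}

```text
t: 5.55
eef_pos: [0.5685, 0.2233, 0.1616]
ee_rot: [-3.142, -0.0, -2.62]
force: [-0.3, -2.1, 0.2]
width: 0.0085
gripper_force: 54.9
```

{"op": "servo_tool", "data": {"targets": [{"xyz": [0,0,-0.5],"angular": [0,0,0],"claw": 0},{"xyz": [0,0,-1],"angular": [0,0,0],"claw": 0},{"xyz": [0,0,-2],"angular": [0,0,0],"claw": 0},{"xyz": [0,0,-2.5],"angular": [0,0,0],"claw": 0},{"xyz": [0,0,-2.5],"angular": [0,0,0],"claw": 0},{"xyz": [0,0,-2.5],"angular": [0,0,0],"claw": 0},{"xyz": [0,0,-2.5],"angular": [0,0,0],"claw": 0},{"xyz": [0,0,-1.5],"angular": [0,0,0],"claw": 0},{"xyz": [0,0,-0.5],"angular": [0,0,0],"claw": 0},{"xyz": [0,0,0],"angular": [0,0,0],"claw": 0},{"xyz": [0,0,0],"angular": [0,0,0],"claw": 0}]}}

```text
t: 6.65
eef_pos: [0.5679, 0.2233, 0.3155]
ee_rot: [3.141, -0.002, -2.62]
force: [-0.4, 0.1, -4.7]
width: 0.0084
gripper_force: 55.0
```

Run:
```python
import pickle,cv2
from h import *
from station import viewer,monitor
s=monitor.get_state();print(s["force"],s["moment"],s["eef_pos"])
d=viewer.grab_frame("side");c=viewer.grab_frame("scene");pickle.dump((c,d),open("s5.pkl","wb"))
X=s["eef_pos"]-[0,0,.003]
def crop(f):
    u,v=proj(f,X).astype(int);print(u,v);x=max(u-50,0);y=max(v-50,0);print(x,y);return cv2.resize(f["color"][y:y+100,x:x+100],(400,400),interpolation=cv2.INTER_CUBIC)
cv2.imwrite("pics/s5.png",np.hstack([crop(c),crop(d)]))
```

```text
[-0.44372674  0.05462798 -4.68471842] [-0.07109017  0.12988715 -0.05631556] [0.56785172 0.22329758 0.31548458]
322 131
272 81
189 195
139 145
```

View pics/s5.png

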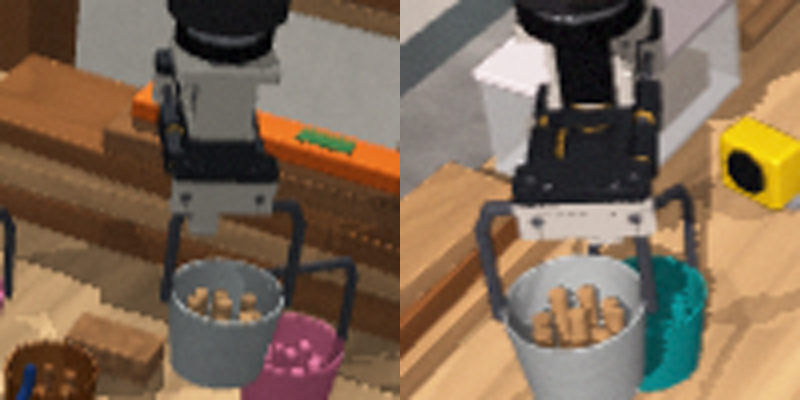

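The pail is held upright and level in both views, weighs about 0.48 kg and its load sits about 30 mm along the bar. Next I'll refine the post's location by least squares over all the views.

Run:
```python
from h import *
import pickle
from scipy.optimize import least_squares
np.set_printoptions(precision=4,suppress=True)
fs=pickle.load(open("f0.pkl","rb"));w=pickle.load(open("w1.pkl","rb"));s,d=fs["scene"],fs["side"]
# column centre columns: grey pixels along rows
def colx(f,rows,x0,x1):
    h=cv2.cvtColor(f["color"],cv2.COLOR_BGR2HSV)
    out=[]
    for y in rows:
        xs=[x for x in range(x0,x1) if h[y,x,1]<50 and h[y,x,2]>75]
        if xs: out.append((y,xs[0],xs[-1]))
    return out
print("scene col",colx(s,(222,230,238),245,272));print("side col",colx(d,(180,190,200),248,275))
obs=[(s,(258.4,208.8),.207),(d,(260.7,169.5),.207),(s,(258.3,195.6),.257),(d,(260.8,156.7),.257)]
for p in((.519,-.106),(.519,-.115),(.521,-.110)):
    print(p,[proj(f,[*p,z])-u for f,u,z in obs])
    ang=np.radians(96);e=np.array([np.cos(ang),np.sin(ang)])
    tip=[*(np.array(p)+.166*e),.222];print(" tip",proj(s,tip),proj(d,tip),"base",proj(s,[*p,.012]),proj(d,[*p,.012]),"wbase",proj(w,[*p,.012]),"wcol.1",proj(w,[*p,.1]),proj(w,[*p,.21]))
wm=cv2.cvtColor(w["color"],cv2.COLOR_BGR2HSV)
print(colx(w,(200,210,220),235,275))
for n,f in(("scene",s),("side",d)):
    h=cv2.cvtColor(f["color"],cv2.COLOR_BGR2HSV);m=((f["color"].max(2)<85)&(h[...,1]<110)).astype(np.uint8)
    x0,y0,x1,y1=(228,235,285,278) if n=="scene" else (235,195,290,230)
    z=np.zeros_like(m);z[y0:y1,x0:x1]=m[y0:y1,x0:x1];k,l,st,ce=cv2.connectedComponentsWithStats(z);i=1+st[1:,4].argmax()
    pts=np.argwhere(l==i)[:,::-1];g=np.array([plane(f,p,.012)[:2] for p in pts],np.float32);print(n,st[i],cv2.minAreaRect(g))
```

```text
scene col [(222, 254, 261), (230, 254, 261), (238, 254, 261)]
side col [(180, 257, 263), (190, 250, 263), (200, 252, 262)]
(0.519, -0.106) [array([-0.4369, -1.4796]), array([-0.1576, -1.3615]), array([-0.0002, -1.2362]), array([ 0.0041, -1.2086])]
 tip [279.144  172.9484] [242.1275 194.2351] base [256.7814 252.7967] [259.6318 212.1475] wbase [249.8468 196.6292] wcol.1 [248.2769 212.3706] [245.2868 242.3533]
(0.519, -0.115) [array([-1.9545,  0.2264]), array([ 1.0009, -2.7603]), array([-1.5509,  0.4527]), array([ 1.1897, -2.5783])]
 tip [277.816  174.3997] [243.5163 192.5372] base [255.3805 254.5432] [260.6954 210.6716] wbase [245.7392 195.2434] wcol.1 [243.4242 210.7647] [239.0111 240.3535]
(0.521, -0.11) [array([-0.5268, -0.4929]), array([-0.1857, -2.1415]), array([-0.0913, -0.2588]), array([-0.0254, -1.973 ])]
 tip [279.1076 173.7895] [242.1509 193.2895] base [256.6961 253.8049] [259.6083 211.3267] wbase [247.7097 196.8766] wcol.1 [245.7551 212.6574] [242.0327 242.7108]
[(200, 247, 256), (210, 245, 256), (220, 243, 263)]
scene [234 238  44  36 666] ((0.5279763340950012, -0.1151069700717926), (0.10991476476192474, 0.12920404970645905), 1.9031438827514648)
side [242 200  37  26 496] ((0.5181926488876343, -0.10813764482736588), (0.10790248215198517, 0.1159733310341835), 6.346723556518555)
```

{"op": "servo_tool", "data": {"targets": [{"xyz": [0.5,-0.2,0],"angular": [0,0,0],"claw": 0},{"xyz": [1,-0.4,0],"angular": [0,0,0],"claw": 0},{"xyz": [2,-0.7,0],"angular": [0,0,0],"claw": 0},{"xyz": [2.5,-0.9,0],"angular": [0,0,0],"claw": 0},{"xyz": [2.5,-0.9,0],"angular": [0,0,0],"claw": 0},{"xyz": [2.5,-0.9,0],"angular": [0,0,0],"claw": 0},{"xyz": [2,-0.8,0],"angular": [0,0,0],"claw": 0},{"xyz": [1,-0.4,0],"angular": [0,0,0],"claw": 0},{"xyz": [0.5,-0.2,0],"angular": [0,0,2],"claw": 0},{"xyz": [0,0,0],"angular": [0,0,4],"claw": 0},{"xyz": [0,0,0],"angular": [0,0,4],"claw": 0},{"xyz": [0,0,0],"angular": [0,0,4],"claw": 0},{"xyz": [0,0,0],"angular": [0,0,4],"claw": 0},{"xyz": [0,0,0],"angular": [0,0,4],"claw": 0},{"xyz": [0,0,0],"angular": [0,0,2],"claw": 0},{"xyz": [0,0,0],"angular": [0,0,0],"claw": 0},{"xyz": [0,0,0],"angular": [0,0,0],"claw": 0}]}}

```text
t: 8.45
eef_pos: [0.4698, 0.1049, 0.3169]
ee_rot: [3.14, 0.001, -3.038]
force: [-0.3, 3.5, -1.2]
width: 0.0084
gripper_force: 55.1
```

{"op": "servo_tool", "data": {"targets": [{"xyz": [0,0,0],"angular": [0,0,0],"claw": 0},{"xyz": [0,0,0],"angular": [0,0,0],"claw": 0}]}}

```text
t: 8.65
eef_pos: [0.4697, 0.1047, 0.3169]
ee_rot: [3.141, 0.001, -3.038]
force: [-0.6, 5.0, 0.1]
width: 0.0083
gripper_force: 55.1
```

Run:
```python
import pickle,cv2
from h import *
from station import viewer,monitor
s=monitor.get_state();print(s["force"],s["moment"],s["eef_pos"])
d=viewer.grab_frame("side");c=viewer.grab_frame("scene");pickle.dump((c,d),open("s6.pkl","wb"))
X=np.array([.5,.08,.25])
def crop(f):
    u,v=proj(f,X).astype(int);x=max(u-50,0);y=max(v-50,0);print(x,y);return cv2.resize(f["color"][y:y+100,x:x+100],(400,400),interpolation=cv2.INTER_CUBIC)
cv2.imwrite("pics/s6.png",np.hstack([crop(c),crop(d)]))
```

```text
[-0.56136027  5.04010042  0.06096801] [1.8787593  0.44965993 0.08937518] [0.46972918 0.10471723 0.31688025]
232 112
189 140
```

View pics/s6.png

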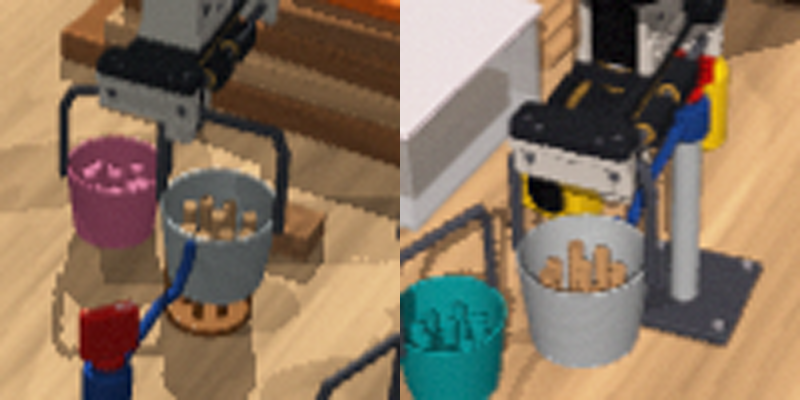

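The hook tip is pressing on the pail's wall because the pail is too high. I'll back off outward and come down.

{"op": "servo_tool", "data": {"targets": [{"xyz": [0,1,0],"angular": [0,0,0],"claw": 0},{"xyz": [0,2,0],"angular": [0,0,0],"claw": 0},{"xyz": [0,2,0],"angular": [0,0,0],"claw": 0},{"xyz": [0,0,0],"angular": [0,0,0],"claw": 0},{"xyz": [0,0,1],"angular": [0,0,0],"claw": 0},{"xyz": [0,0,2],"angular": [0,0,0],"claw": 0},{"xyz": [0,0,2],"angular": [0,0,0],"claw": 0},{"xyz": [0,0,1],"angular": [0,0,0],"claw": 0},{"xyz": [0,0,0.5],"angular": [0,0,0],"claw": 0},{"xyz": [0,0,0],"angular": [0,0,0],"claw": 0},{"xyz": [0,0,0],"angular": [0,0,0],"claw": 0},{"xyz": [0,0,0],"angular": [0,0,0],"claw": 0}]}}

```text
t: 9.95
eef_pos: [0.4649, 0.1543, 0.2524]
ee_rot: [3.141, 0.001, -3.039]
force: [0.3, 0.7, -3.6]
width: 0.0083
gripper_force: 55.0
```

Run:
```python
import pickle,cv2
from h import *
from station import viewer,monitor
s=monitor.get_state();print(s["force"],s["moment"],s["eef_pos"],s["ee_rot"])
d=viewer.grab_frame("side");c=viewer.grab_frame("scene");pickle.dump((c,d),open("s7.pkl","wb"))
X=np.array([.5,.10,.19])
def crop(f):
    u,v=proj(f,X).astype(int);x=max(u-50,0);y=max(v-50,0);print(x,y);return cv2.resize(f["color"][y:y+100,x:x+100],(400,400),interpolation=cv2.INTER_CUBIC)
cv2.imwrite("pics/s7.png",np.hstack([crop(c),crop(d)]))
```

```text
[ 0.28752331  0.71858713 -3.63265298] [-0.02263319  0.09799974 -0.01847352] [0.46491772 0.15430762 0.25241014] [ 3.14095543e+00  1.33752296e-03 -3.03915290e+00]
234 124
186 160
```

View pics/s7.png

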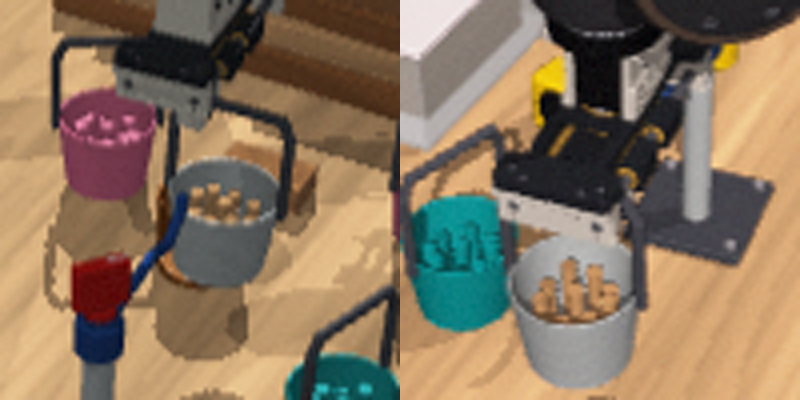

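The pail now hangs nearly upright outside the tip, free of contact. I'll move in over the tip.

{"op": "servo_tool", "data": {"targets": [{"xyz": [0,-0.5,0],"angular": [0,0,0],"claw": 0},{"xyz": [0,-1,0],"angular": [0,0,0],"claw": 0},{"xyz": [0,-1.5,0],"angular": [0,0,0],"claw": 0},{"xyz": [0,-1.5,0],"angular": [0,0,0],"claw": 0},{"xyz": [0,-1.5,0],"angular": [0,0,0],"claw": 0},{"xyz": [0,-1.5,0],"angular": [0,0,0],"claw": 0},{"xyz": [0,-1.5,0],"angular": [0,0,0],"claw": 0},{"xyz": [0,-1.5,0],"angular": [0,0,0],"claw": 0},{"xyz": [0,-1.5,0],"angular": [0,0,0],"claw": 0},{"xyz": [0.1,-1,0],"angular": [0,0,0],"claw": 0},{"xyz": [0,0,0],"angular": [0,0,0],"claw": 0},{"xyz": [0,0,0],"angular": [0,0,0],"claw": 0},{"xyz": [0,0,0],"angular": [0,0,0],"claw": 0}]}}

```text
t: 11.35
eef_pos: [0.4768, 0.0248, 0.2516]
ee_rot: [3.141, 0.0, -3.039]
force: [-0.7, 0.6, -3.4]
width: 0.0087
gripper_force: 55.0
```

Run:
```python
import pickle,cv2
from h import *
from station import viewer,monitor
s=monitor.get_state();print(s["force"],s["moment"],s["eef_pos"],s["ee_rot"])
d=viewer.grab_frame("side");c=viewer.grab_frame("scene");pickle.dump((c,d),open("s8.pkl","wb"))
X=np.array([.5,.02,.20])
def crop(f):
    u,v=proj(f,X).astype(int);x=max(u-40,0);y=max(v-40,0);print(x,y);return cv2.resize(f["color"][y:y+80,x:x+80],(400,400),interpolation=cv2.INTER_CUBIC)
cv2.imwrite("pics/s8.png",np.hstack([crop(c),crop(d)]))
```

```text
[-0.72698321  0.56588065 -3.40867584] [-0.06391387  0.1072502  -0.00573297] [0.47677535 0.02483588 0.25157739] [ 3.14143464e+00  9.32935337e-05 -3.03918582e+00]
232 144
208 152
```

View pics/s8.png

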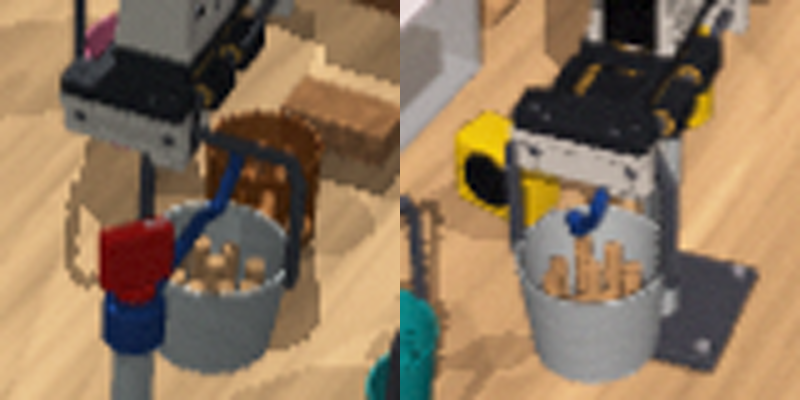

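The hook arm passes through the handle with the bar above the dip: the arm's tip shows through the opening at side-crop (580,220). Lowering.

{"op": "servo_tool", "data": {"targets": [{"xyz": [0,0,0.5],"angular": [0,0,0],"claw": 0},{"xyz": [0,0,1],"angular": [0,0,0],"claw": 0},{"xyz": [0,0,1],"angular": [0,0,0],"claw": 0},{"xyz": [0,0,0.7],"angular": [0,0,0],"claw": 0},{"xyz": [0,0,0.3],"angular": [0,0,0],"claw": 0},{"xyz": [0,0,0],"angular": [0,0,0],"claw": 0},{"xyz": [0,0,0],"angular": [0,0,0],"claw": 0}]}}

```text
t: 12.15
eef_pos: [0.477, 0.0247, 0.2167]
ee_rot: [-3.142, 0.0, -3.039]
force: [-0.7, -0.1, -3.2]
width: 0.0085
gripper_force: 55.0
```

{"op": "servo_tool", "data": {"targets": [{"xyz": [0,0,0.3],"angular": [0,0,0],"claw": 0},{"xyz": [0,0,0.2],"angular": [0,0,0],"claw": 0},{"xyz": [0,0,0],"angular": [0,0,0],"claw": 0},{"xyz": [0,0,0],"angular": [0,0,0],"claw": 0}]}}

```text
t: 12.55
eef_pos: [0.4768, 0.0247, 0.2116]
ee_rot: [-3.142, -0.0, -3.039]
force: [-0.5, -0.3, -3.5]
width: 0.0083
gripper_force: 55.0
```

{"op": "servo_tool", "data": {"targets": [{"xyz": [0,0,0.2],"angular": [0,0,0],"claw": 0},{"xyz": [0,0,0.2],"angular": [0,0,0],"claw": 0},{"xyz": [0,0,0],"angular": [0,0,0],"claw": 0},{"xyz": [0,0,0],"angular": [0,0,0],"claw": 0}]}}

```text
t: 12.95
eef_pos: [0.477, 0.0247, 0.2079]
ee_rot: [-3.142, 0.0, -3.039]
force: [-1.4, 0.4, -0.1]
width: 0.0086
gripper_force: 55.0
```

Weight has transferred to the hook at the expected height. Releasing.

{"op": "servo_tool", "data": {"targets": [{"xyz": [0,0,0.1],"angular": [0,0,0],"claw": 0},{"xyz": [0,0,0],"angular": [0,0,0],"claw": 1.5},{"xyz": [0,0,0],"angular": [0,0,0],"claw": 2.5},{"xyz": [0,0,0],"angular": [0,0,0],"claw": 3.5},{"xyz": [0,0,0],"angular": [0,0,0],"claw": 4.5},{"xyz": [0,0,0],"angular": [0,0,0],"claw": 4.5},{"xyz": [0,0,0],"angular": [0,0,0],"claw": 4.5},{"xyz": [0,0,0],"angular": [0,0,0],"claw": 4.5},{"xyz": [0,0,0],"angular": [0,0,0],"claw": 4.5},{"xyz": [0,0,-0.5],"angular": [0,0,0],"claw": 4.5},{"xyz": [0,0,-1],"angular": [0,0,0],"claw": 4.5},{"xyz": [0,0,-2],"angular": [0,0,0],"claw": 4.5},{"xyz": [0,0,-3],"angular": [0,0,0],"claw": 4.5},{"xyz": [0,0,-4],"angular": [0,0,0],"claw": 4.5},{"xyz": [0,0,-5],"angular": [0,0,0],"claw": 4.5},{"xyz": [0,0,-4],"angular": [0,0,0],"claw": 4.5},{"xyz": [0,0,0],"angular": [0,0,0],"claw": 4.5}]}}

```text
t: 14.65
eef_pos: [0.4786, 0.0246, 0.4087]
ee_rot: [3.14, 0.011, -3.039]
force: [0.9, 0.3, 0.1]
width: 0.0452
gripper_force: 0.0
```

```bash
cat >> h.py <<'E'
def pail(c,d):
    out=[]
    for f in(c,d):
        h=cv2.cvtColor(f["color"],cv2.COLOR_BGR2HSV);u,v=proj(f,[.506,.027,.08]).astype(int)
        m=((h[...,1]<55)&(h[...,2]>75)).astype(np.uint8);z=np.zeros_like(m);z[v-30:v+25,u-24:u+24]=m[v-30:v+25,u-24:u+24]
        k,l,st,ce=cv2.connectedComponentsWithStats(z);i=1+st[1:,4].argmax();out.append((st[i].tolist(),ce[i].round(1)))
    return out,tri(c,out[0][1],d,out[1][1])
E
python3 - <<'E'
from h import *
from station import viewer,monitor
np.set_printoptions(precision=4,suppress=True)
w=viewer.grab_frame("wrist");print([plane(w,(258,r),.277) for r in(100,150,190,220)])
for i in range(2): print(pail(viewer.grab_frame("scene"),viewer.grab_frame("side")))
print(monitor.get_state()["eef_pos"])
E
```

```text
[array([0.3926, 0.0143, 0.277 ]), array([0.4401, 0.0191, 0.277 ]), array([0.4821, 0.0234, 0.277 ]), array([0.5164, 0.0269, 0.277 ])]
([([254, 194, 35, 43, 728], array([271.2, 215.3])), ([231, 199, 30, 39, 670], array([246.4, 219.7]))], array([0.5074, 0.0126, 0.0781]))
([([254, 194, 34, 43, 705], array([270.8, 215.3])), ([231, 198, 33, 40, 692], array([247.2, 219.6]))], array([0.5058, 0.0115, 0.0782]))
[0.4762 0.0246 0.4007]
```

{"op": "servo_tool", "data": {"targets": [{"xyz": [-1.5,-4.6,0],"angular": [0,0,0],"claw": 5},{"xyz": [-1.5,-4.6,0],"angular": [0,0,0],"claw": 5},{"xyz": [-1.5,-4.5,0],"angular": [0,0,0],"claw": 5},{"xyz": [0,0,0],"angular": [0,0,0],"claw": 5},{"xyz": [0,0,0],"angular": [0,0,0],"claw": 5},{"xyz": [0,0,0],"angular": [0,0,0],"claw": 5}]}}

```text
t: 15.5
eef_pos: [0.5352, -0.1066, 0.4009]
ee_rot: [3.141, -0.001, -3.039]
force: [-0.8, -0.5, -0.0]
width: 0.0497
gripper_force: 0.0
```

Run:
```python
from h import *
from station import viewer,monitor
np.set_printoptions(precision=4,suppress=True)
w=viewer.grab_frame("wrist");cv2.imwrite("pics/w9.png",w["color"])
m=mask(w,"red");m[228:]=0
k,l,st,ce=cv2.connectedComponentsWithStats(m)
for i in range(1,k):
    if st[i,4]<20: continue
    print(st[i],ce[i]);p=np.argwhere(l==i)[:,::-1]
    # brightness: top face vs side faces
    v=w["color"][...,2][l==i];print(np.histogram(v,8))
    for thr in (0,np.percentile(v,60)):
        q=p[v>=thr];g=np.array([plane(w,x,.277)[:2] for x in q],np.float32);print(thr,cv2.minAreaRect(g))
x,y,ww,hh=st[1+st[1:,4].argmax()][:4]
for r in range(y-3,y+hh+3,2): print(r,' '.join("%d/%d"%(w["color"][r,cx,2],w["color"][r,cx,1]) for cx in range(x-3,x+ww+3,2)))
print(monitor.get_state()["eef_pos"])
```

```text
[244 153  38  39 683] [262.776  169.9136]
(array([ 20,  13,  21,  81,  92,  61, 252, 143]), array([ 85.   , 101.125, 117.25 , 133.375, 149.5  , 165.625, 181.75 ,
       197.875, 214.   ]))
0 ((0.5141296982765198, -0.10324302315711975), (0.04541805386543274, 0.022094083949923515), 49.93173599243164)
190.0 ((0.5142444968223572, -0.10100257396697998), (0.03982944414019585, 0.018014036118984222), 42.92257308959961)
150 44/44 41/39 43/43 42/47 45/49 35/42 11/29 11/32 9/39 19/52 23/61 12/57 18/58 16/53 16/44 20/41 33/34 41/40 42/43 39/43 36/40 44/40
152 43/45 35/37 40/38 41/44 40/45 72/19 115/4 87/40 19/66 22/62 24/60 24/64 21/63 23/61 19/63 9/54 13/45 27/31 42/41 41/41 41/42 46/45
154 40/44 45/45 40/43 34/44 56/25 96/0 124/0 149/0 100/35 15/63 14/62 12/61 12/58 16/63 19/64 21/65 21/66 22/36 31/34 39/43 40/39 48/43
156 35/38 38/42 40/47 59/32 89/2 101/1 128/0 151/2 143/0 121/25 108/24 134/12 136/21 65/49 20/63 18/66 20/66 20/64 30/32 33/35 39/43 44/44
158 41/46 45/48 41/39 93/9 96/1 158/0 200/5 163/0 145/0 148/4 173/0 199/0 195/0 197/9 173/17 33/59 19/65 17/65 23/42 23/29 30/37 43/40
160 6
[... 2114 characters left out ...]
136/107 138/106 138/105 142/109 138/108 135/109 134/104 134/104 132/103 135/107 111/68 135/0 185/0 191/45 231/219 233/232 174/72 201/162 199/159
190 208/167 213/168 184/144 133/100 137/106 137/112 142/110 138/106 138/106 143/108 135/109 140/110 141/112 138/109 119/85 120/0 183/0 186/42 181/97 204/162 206/164 209/164
192 205/165 204/163 209/164 198/158 203/162 161/128 138/108 136/104 141/108 142/109 138/105 130/99 136/107 197/154 207/167 174/130 139/51 158/76 206/164 206/167 210/169 209/166
194 205/165 207/166 208/169 211/169 210/168 211/167 160/126 142/109 136/105 138/105 132/104 182/144 197/153 211/168 209/170 209/168 208/166 207/168 211/167 208/168 205/163 205/160
[ 0.5352 -0.1063  0.4013]
```

```bash
cat > scr.py <<'E'
from h import *
from station import viewer,monitor
np.set_printoptions(precision=4,suppress=True)
w=viewer.grab_frame("wrist");c=w["color"].astype(int)
m=(((c[...,2]>172)&(c[...,1]<40))|((c[...,2]>180)&(c[...,0]>150))|((c[...,2]>180)&(c[...,1]<110))).astype(np.uint8)
m[228:]=0
k,l,st,ce=cv2.connectedComponentsWithStats(m,connectivity=4)
i=1+st[1:,4].argmax();print(st[i])
g=np.array([plane(w,x,.277)[:2] for x in np.argwhere(l==i)[:,::-1]],np.float32)
print(cv2.minAreaRect(g),g.mean(0))
d=g-g.mean(0);e=np.linalg.eigh(d.T@d)[1][:,1];print("yaw",np.degrees(np.arctan2(e[1],e[0])))
wm=np.argwhere((c.min(2)>190)&(l==i))[:,::-1];print("white",np.mean([plane(w,x,.277)[:2] for x in wm],0) if len(wm) else None)
s=monitor.get_state();print(s["eef_pos"],s["ee_rot"],s["q"],s["force"],s["moment"])
E
python3 scr.py
```

```text
[246 157  36  34 435]
((0.5180397033691406, -0.10397274047136307), (0.04119410365819931, 0.011444160714745522), 52.28828430175781) [ 0.5177 -0.1042]
yaw 52.322033
white [ 0.5263 -0.0958]
[ 0.5352 -0.1061  0.4016] [ 3.1415  0.     -3.0378] [ 0.1635  0.0815 -0.0064 -0.0001 -1.4828 -1.6305] [-0.0368  0.2833  0.0762] [ 0.0113 -0.002  -0.0269]
```

{"op": "servo_tool", "data": {"targets": [{"xyz": [1.7,0.4,0],"angular": [0,0,0],"claw": 5},{"xyz": [0,0,0],"angular": [0,0,-8.5],"claw": 5},{"xyz": [0,0,0],"angular": [0,0,-8.5],"claw": 5},{"xyz": [0,0,0],"angular": [0,0,-8.5],"claw": 5},{"xyz": [0,0,0],"angular": [0,0,-8.5],"claw": 5},{"xyz": [0,0,0],"angular": [0,0,-8.5],"claw": 5},{"xyz": [0,0,0],"angular": [0,0,-8.5],"claw": 5},{"xyz": [0,0,0],"angular": [0,0,-8.5],"claw": 5},{"xyz": [0,0,0],"angular": [0,0,-8.5],"claw": 5},{"xyz": [0,0,0],"angular": [0,0,-8.5],"claw": 5},{"xyz": [0,0,0],"angular": [0,0,-8.5],"claw": 5},{"xyz": [0,0,0],"angular": [0,0,-8.5],"claw": 5},{"xyz": [0,0,0],"angular": [0,0,-8.5],"claw": 5},{"xyz": [0,0,0],"angular": [0,0,-8.5],"claw": 5},{"xyz": [0,0,0],"angular": [0,0,-8.5],"claw": 5}]}}

```text
t: 17.1
eef_pos: [0.5179, -0.1036, 0.402]
ee_rot: [-3.141, -0.0, -0.954]
force: [-0.3, -0.9, 0.1]
width: 0.0499
gripper_force: 0.0
```

{"op": "servo_tool", "data": {"targets": [{"xyz": [0,0,0],"angular": [0,0,-8.5],"claw": 5},{"xyz": [0,0,0],"angular": [0,0,-8.5],"claw": 5},{"xyz": [0,0,0],"angular": [0,0,-8.5],"claw": 5},{"xyz": [0,0,0],"angular": [0,0,-8.5],"claw": 5},{"xyz": [0,0,0],"angular": [0,0,-8.5],"claw": 5},{"xyz": [0,0,0],"angular": [0,0,-8.5],"claw": 5},{"xyz": [0,0,0],"angular": [0,0,-8.5],"claw": 5},{"xyz": [0,0,0],"angular": [0,0,-8.5],"claw": 5},{"xyz": [0,0,0],"angular": [0,0,-8.5],"claw": 5},{"xyz": [0,0,0],"angular": [0,0,-8.5],"claw": 5},{"xyz": [0,0,0],"angular": [0,0,-8.5],"claw": 5},{"xyz": [0,0,0],"angular": [0,0,-8.5],"claw": 5},{"xyz": [0,0,0],"angular": [0,0,-5.3],"claw": 5},{"xyz": [0,0,0],"angular": [0,0,0],"claw": 5},{"xyz": [0,0,0],"angular": [0,0,0],"claw": 5}]}}

```text
t: 18.6
eef_pos: [0.5181, -0.104, 0.4019]
ee_rot: [3.141, -0.001, 0.909]
force: [-0.5, -0.3, -0.4]
width: 0.0501
gripper_force: 0.0
```

```bash
python3 scr.py
```

```text
[  398     0   114   167 12844]
((0.7462139129638672, -0.1409972608089447), (0.15628021955490112, 0.0858939066529274), 89.90715789794922) [ 0.7373 -0.1317]
yaw 84.65697
white [ 0.7376 -0.1316]
[ 0.5181 -0.1041  0.4018] [ 3.1412 -0.0004  0.909 ] [ 0.1731  0.0507 -0.0394 -0.     -1.4801  2.3067] [ 0.2888 -0.8088 -0.7727] [-0.1271  0.0964  0.0154]
```

```bash
sed -i 's/^m\[228:\]=0/u,v=proj(w,[.518,-.104,.277]).astype(int);z=m*0;z[v-35:v+36,u-35:u+36]=1;m*=z;m[228:]=0;print(u,v)/' scr.py; python3 scr.py
```

```text
258 189
[249 169  15  40 449]
((0.5168467164039612, -0.10221268981695175), (0.041860029101371765, 0.014274517074227333), 52.331085205078125) [ 0.518  -0.1026]
yaw 56.08711
white [ 0.5263 -0.0951]
[ 0.5181 -0.1043  0.4018] [ 3.1413 -0.0003  0.9091] [ 0.1727  0.051  -0.0393 -0.     -1.4801  2.3072] [ 0.0536  0.1019 -0.0753] [-0.1988  0.1034  0.0103]
```

{"op": "servo_tool", "data": {"targets": [{"xyz": [0.1,-0.1,3],"angular": [0,0,0],"claw": 5},{"xyz": [0,0,4],"angular": [0,0,0],"claw": 5},{"xyz": [0,0,3.5],"angular": [0,0,0],"claw": 5},{"xyz": [0,0,2],"angular": [0,0,0],"claw": 5},{"xyz": [0,0,1.2],"angular": [0,0,0],"claw": 5},{"xyz": [0,0,0],"angular": [0,0,0],"claw": 5},{"xyz": [0,0,0],"angular": [0,0,0],"claw": 5}]}}

```text
t: 19.4
eef_pos: [0.5187, -0.1034, 0.2656]
ee_rot: [3.14, -0.0, 0.91]
force: [0.2, 0.4, 0.3]
width: 0.0503
gripper_force: 0.0
```

{"op": "servo_tool", "data": {"targets": [{"xyz": [0,0,0],"angular": [0,0,0],"claw": 3},{"xyz": [0,0,0],"angular": [0,0,0],"claw": 2},{"xyz": [0,0,0],"angular": [0,0,0],"claw": 0},{"xyz": [0,0,0],"angular": [0,0,0],"claw": 0},{"xyz": [0,0,0],"angular": [0,0,0],"claw": 0},{"xyz": [0,0,0],"angular": [0,0,0],"claw": 0},{"xyz": [0,0,0],"angular": [0,0,0],"claw": 0},{"xyz": [0,0,0],"angular": [0,0,0],"claw": 0},{"xyz": [0,0,0],"angular": [0,0,0],"claw": 0}], "force": 25}}

```text
t: 20.3
eef_pos: [0.5189, -0.1039, 0.2648]
ee_rot: [3.14, -0.0, 0.91]
force: [3.4, -3.6, -1.4]
width: 0.0142
gripper_force: 25.0
```

```bash
cat > st.py <<'E'
from h import *
from station import viewer,monitor
np.set_printoptions(precision=4,suppress=True)
s=monitor.get_state();print(s["t"],s["eef_pos"],"yaw",np.degrees(s["ee_rot"][2]),s["q"],s["force"],s["moment"],s["width"],s["gripper_force"])
E
python3 st.py
```

```text
20.3 [ 0.5189 -0.1039  0.2648] yaw 52.165064106232506 [ 0.1741  0.1061 -0.2842  0.0014 -1.1791  2.3066] [ 3.4443 -3.6393 -1.4155] [-1.4079 -1.1957 -0.0167] 0.014240520672200926 24.98995989561081
```

{"op": "servo_tool", "data": {"targets": [{"xyz": [0,0.1,0],"angular": [0,0,0],"claw": 0},{"xyz": [0,0,0],"angular": [0,0,2],"claw": 0},{"xyz": [0,0,0],"angular": [0,0,4],"claw": 0},{"xyz": [0,0,0],"angular": [0,0,4],"claw": 0},{"xyz": [0,0,0],"angular": [0,0,0],"claw": 0},{"xyz": [0,0,0],"angular": [0,0,0],"claw": 0}]}}

```text
t: 20.9
eef_pos: [0.5189, -0.104, 0.2648]
ee_rot: [3.141, -0.0, 0.738]
force: [-0.8, -0.1, 2.5]
width: 0.0138
gripper_force: 25.0
```

```bash
python3 st.py
```

```text
20.9 [ 0.5189 -0.104   0.2648] yaw 42.285928753894694 [ 0.1732  0.1071 -0.2826  0.0001 -1.1808  2.1356] [-0.8358 -0.0862  2.5492] [-0.1992  0.0309 -0.0412] 0.013817115538756843 24.99354511499405
```

{"op": "servo_tool", "data": {"targets": [{"xyz": [0,0,0],"angular": [0,0,5],"claw": 0},{"xyz": [0,0,0],"angular": [0,0,5],"claw": 0},{"xyz": [0,0,0],"angular": [0,0,5],"claw": 0},{"xyz": [0,0,0],"angular": [0,0,5],"claw": 0},{"xyz": [0,0,0],"angular": [0,0,5],"claw": 0},{"xyz": [0,0,0],"angular": [0,0,5],"claw": 0},{"xyz": [0,0,0],"angular": [0,0,5],"claw": 0},{"xyz": [0,0,0],"angular": [0,0,5],"claw": 0},{"xyz": [0,0,0],"angular": [0,0,0],"claw": 0},{"xyz": [0,0,0],"angular": [0,0,0],"claw": 0}]}}

```text
t: 21.9
eef_pos: [0.5189, -0.104, 0.2648]
ee_rot: [3.142, -0.0, 0.041]
force: [-0.3, -0.6, 3.3]
width: 0.0141
gripper_force: 25.0
```

```bash
python3 st.py
```

```text
21.9 [ 0.5189 -0.104   0.2648] yaw 2.3661706406808727 [ 0.1732  0.107  -0.2826  0.0001 -1.1807  1.4389] [-0.3405 -0.5823  3.3037] [-0.0358  0.1694 -0.048 ] 0.014107751448099191 24.994086027145386
```

{"op": "servo_tool", "data": {"targets": [{"xyz": [0,0,0],"angular": [0,0,4],"claw": 0},{"xyz": [0,0,0],"angular": [0,0,4],"claw": 0},{"xyz": [0,0,0],"angular": [0,0,4],"claw": 0},{"xyz": [0,0,0],"angular": [0,0,3],"claw": 0},{"xyz": [0,0,0],"angular": [0,0,0],"claw": 0}]}}

```text
t: 22.4
eef_pos: [0.519, -0.1039, 0.2648]
ee_rot: [-3.142, -0.0, -0.222]
force: [0.1, -0.0, 4.3]
width: 0.0137
gripper_force: 25.0
```

```bash
python3 st.py
```

```text
22.4 [ 0.519  -0.1039  0.2648] yaw -12.724168864951071 [ 0.1732  0.1071 -0.2826  0.0001 -1.1807  1.1755] [ 0.0951 -0.0128  4.2609] [ 0.041   0.2091 -0.0688] 0.013727428976011024 24.994873702526093
```

{"op": "servo_tool", "data": {"targets": [{"xyz": [0,0,0],"angular": [0,0,4],"claw": 0},{"xyz": [0,0,0],"angular": [0,0,4],"claw": 0},{"xyz": [0,0,0],"angular": [0,0,4],"claw": 0},{"xyz": [0,0,0],"angular": [0,0,0],"claw": 0}]}}

```text
t: 22.8
eef_pos: [0.519, -0.1039, 0.2648]
ee_rot: [-3.141, -0.0, -0.431]
force: [0.1, -0.5, 3.6]
width: 0.0136
gripper_force: 25.0
```

```bash
python3 st.py
```

```text
22.8 [ 0.519  -0.1039  0.2648] yaw -24.711502438292737 [ 0.1732  0.1071 -0.2826  0.0001 -1.1807  0.9663] [ 0.088  -0.5383  3.6345] [ 0.0791  0.2126 -0.0683] 0.013648713080631793 24.995073080062866
```

{"op": "servo_tool", "data": {"targets": [{"xyz": [0,0,0],"angular": [0,0,4],"claw": 0},{"xyz": [0,0,0],"angular": [0,0,4],"claw": 0},{"xyz": [0,0,0],"angular": [0,0,0],"claw": 0}]}}

```text
t: 23.1
eef_pos: [0.519, -0.1039, 0.2648]
ee_rot: [-3.141, -0.0, -0.57]
force: [0.2, 0.6, 4.4]
width: 0.0137
gripper_force: 25.0
```

```bash
python3 st.py
```

```text
23.1 [ 0.519  -0.1039  0.2648] yaw -32.670195737279236 [ 0.1732  0.1071 -0.2826  0.0001 -1.1807  0.8273] [0.1639 0.591  4.3879] [ 0.1493  0.1796 -0.0566] 0.013720071674657903 24.995221495628357
```

{"op": "servo_tool", "data": {"targets": [{"xyz": [0,0,0],"angular": [0,0,4],"claw": 0},{"xyz": [0,0,0],"angular": [0,0,4],"claw": 0},{"xyz": [0,0,0],"angular": [0,0,4],"claw": 0},{"xyz": [0,0,0],"angular": [0,0,0],"claw": 0}]}}

```text
t: 23.5
eef_pos: [0.519, -0.1039, 0.2648]
ee_rot: [-3.141, -0.0, -0.779]
force: [-0.8, -0.0, 6.1]
width: 0.014
gripper_force: 25.0
```

```bash
python3 st.py
```

```text
23.5 [ 0.519  -0.1039  0.2648] yaw -44.64282646017026 [ 0.1733  0.1071 -0.2826  0.     -1.1806  0.6184] [-0.7702 -0.0125  6.1288] [ 0.2566  0.2007 -0.0983] 0.01404054599630359 24.9954155087471
```

{"op": "servo_tool", "data": {"targets": [{"xyz": [0,0,0],"angular": [0,0,4],"claw": 0},{"xyz": [0,0,0],"angular": [0,0,4],"claw": 0},{"xyz": [0,0,0],"angular": [0,0,0],"claw": 0}]}}

```text
t: 23.8
eef_pos: [0.519, -0.1039, 0.2648]
ee_rot: [-3.141, -0.0, -0.919]
force: [0.4, 1.0, 5.3]
width: 0.0137
gripper_force: 25.0
```

```bash
python3 st.py
```

```text
23.8 [ 0.519  -0.1039  0.2648] yaw -52.64636471904355 [ 0.1732  0.1071 -0.2826  0.0001 -1.1806  0.4787] [0.3856 0.9914 5.306 ] [ 0.2109  0.1549 -0.0322] 0.013727974485096273 24.99527782201767
```

{"op": "servo_tool", "data": {"targets": [{"xyz": [0,0,0],"angular": [0,0,4],"claw": 0},{"xyz": [0,0,0],"angular": [0,0,4],"claw": 0},{"xyz": [0,0,0],"angular": [0,0,0],"claw": 0}]}}

```text
t: 24.1
eef_pos: [0.519, -0.1039, 0.2648]
ee_rot: [-3.141, -0.0, -1.058]
force: [0.0, 0.8, 5.4]
width: 0.014
gripper_force: 25.0
```

```bash
python3 st.py
```

```text
24.1 [ 0.519  -0.1039  0.2648] yaw -60.642415308008 [ 0.1733  0.1071 -0.2826  0.0001 -1.1806  0.3391] [0.0489 0.8178 5.3933] [ 0.2621  0.1151 -0.0779] 0.014035883396477771 24.995087385177612
```

{"op": "servo_tool", "data": {"targets": [{"xyz": [0,0,0],"angular": [0,0,4],"claw": 0},{"xyz": [0,0,0],"angular": [0,0,4],"claw": 0},{"xyz": [0,0,0],"angular": [0,0,0],"claw": 0}]}}

```text
t: 24.4
eef_pos: [0.519, -0.1039, 0.2648]
ee_rot: [-3.141, -0.0, -1.198]
force: [-0.4, 0.9, 4.2]
width: 0.0141
gripper_force: 25.0
```

```bash
python3 st.py
```

```text
24.4 [ 0.519  -0.1039  0.2648] yaw -68.64038423647571 [ 0.1733  0.1071 -0.2826  0.0001 -1.1806  0.1995] [-0.3672  0.8558  4.2495] [ 0.3427  0.1992 -0.0704] 0.014059998982544689 24.995116889476776
```

{"op": "servo_tool", "data": {"targets": [{"xyz": [0,0,0],"angular": [0,0,4],"claw": 0},{"xyz": [0,0,0],"angular": [0,0,4],"claw": 0},{"xyz": [0,0,0],"angular": [0,0,0],"claw": 0}]}}

```text
t: 24.7
eef_pos: [0.519, -0.1039, 0.2648]
ee_rot: [-3.141, -0.0, -1.337]
force: [-0.0, 0.6, 4.8]
width: 0.014
gripper_force: 25.3
```

```bash
python3 st.py
```

```text
24.7 [ 0.519  -0.1039  0.2648] yaw -76.57587039024514 [ 0.1733  0.1071 -0.2827  0.0003 -1.1806  0.0608] [-0.0187  0.65    4.7976] [0.1931 0.1505 0.5333] 0.014001494863164135 25.250580310821533
```

{"op": "servo_tool", "data": {"targets": [{"xyz": [0,0,0],"angular": [0,0,4],"claw": 0},{"xyz": [0,0,0],"angular": [0,0,2],"claw": 0},{"xyz": [0,0,0],"angular": [0,0,0],"claw": 0}]}}

```text
t: 25.0
eef_pos: [0.519, -0.104, 0.2648]
ee_rot: [-3.141, -0.0, -1.44]
force: [0.2, 0.2, 4.0]
width: 0.0156
gripper_force: 27.4
```

```bash
python3 st.py
```

```text
25.0 [ 0.519  -0.104   0.2648] yaw -82.50033394149857 [ 0.1734  0.1072 -0.2827  0.0004 -1.1806 -0.0426] [0.1706 0.2023 3.9619] [0.0898 0.1327 0.7831] 0.01558261859100631 27.424331693910062
```

The screw has seated: wrist moment jumped to 0.5–0.8 N m, with onset near yaw −74°. I'll back off to yaw ≈ +15°.

{"op": "servo_tool", "data": {"targets": [{"xyz": [0,0,0],"angular": [0,0,-4],"claw": 0},{"xyz": [0,0,0],"angular": [0,0,-6],"claw": 0},{"xyz": [0,0,0],"angular": [0,0,-6],"claw": 0},{"xyz": [0,0,0],"angular": [0,0,-6],"claw": 0},{"xyz": [0,0,0],"angular": [0,0,-6],"claw": 0},{"xyz": [0,0,0],"angular": [0,0,-6],"claw": 0},{"xyz": [0,0,0],"angular": [0,0,-6],"claw": 0},{"xyz": [0,0,0],"angular": [0,0,-6],"claw": 0},{"xyz": [0,0,0],"angular": [0,0,-6],"claw": 0},{"xyz": [0,0,0],"angular": [0,0,-6],"claw": 0},{"xyz": [0,0,0],"angular": [0,0,-6],"claw": 0},{"xyz": [0,0,0],"angular": [0,0,-6],"claw": 0},{"xyz": [0,0,0],"angular": [0,0,-6],"claw": 0},{"xyz": [0,0,0],"angular": [0,0,-6],"claw": 0},{"xyz": [0,0,0],"angular": [0,0,-6],"claw": 0},{"xyz": [0,0,0],"angular": [0,0,-6],"claw": 0},{"xyz": [0,0,0],"angular": [0,0,-4],"claw": 0},{"xyz": [0,0,0],"angular": [0,0,0],"claw": 0},{"xyz": [0,0,0],"angular": [0,0,0],"claw": 0},{"xyz": [0,0,0],"angular": [0,0,0],"claw": 0}]}}

```text
t: 27.0
eef_pos: [0.5191, -0.104, 0.2647]
ee_rot: [3.141, -0.001, 0.265]
force: [1.6, 0.7, 4.1]
width: 0.0137
gripper_force: 24.9
```

```bash
cat >> st.py <<'E'
for i in range(2): print(pail(viewer.grab_frame("scene"),viewer.grab_frame("side")))
E
python3 st.py
```

```text
27.0 [ 0.5191 -0.104   0.2647] yaw 15.162069937345226 [ 0.1732  0.1072 -0.2826  0.0001 -1.1803  1.6622] [1.5736 0.6834 4.056 ] [-0.043  -0.3055  0.0113] 0.013670560606447587 24.904834628105164
([([249, 192, 39, 45, 829], array([268.8, 212.7])), ([231, 198, 32, 40, 686], array([247. , 219.4]))], array([0.4997, 0.0147, 0.0844]))
([([249, 192, 39, 45, 830], array([268.8, 212.7])), ([231, 192, 33, 46, 765], array([248. , 216.9]))], array([0.5014, 0.0087, 0.0898]))
```

{"op": "servo_tool", "data": {"targets": [{"xyz": [0,0,0],"angular": [0,0,0],"claw": 0},{"xyz": [0,0,0],"angular": [0,0,0],"claw": 0},{"xyz": [0,0,0],"angular": [0,0,0],"claw": 0},{"xyz": [0,0,0],"angular": [0,0,0],"claw": 0},{"xyz": [0,0,0],"angular": [0,0,0],"claw": 0}]}}

```text
t: 27.7
eef_pos: [0.5191, -0.1039, 0.2647]
ee_rot: [3.141, -0.001, 0.265]
force: [1.6, 0.1, 4.2]
width: 0.0139
gripper_force: 24.9
```

```bash
python3 -c "
from station import order
print(order.job_done())"
```

```text
the job is handed in; nothing more can be done
None
```

I handed the job in at about 28 s, with no verdict returned: the pail hangs on the hook, and the thumbscrew was seated, backed off about 90° and is still gripped at 25 N; the hook tip briefly pressed the pail's side (about 5 N) on approach, and I did not re-measure the bystanders.

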